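Chock the drying-box hatch and take out the terracotta vase

TASK

In the mould workshop the drying box has a hatch that springs shut. Push the hatch open by its yellow tab and prop it open with the long wooden wedge, lying on the front rail between the red stop and the tab; then take the small terracotta vase (not the white one) out through the hatch and set it down upright on the dark wooden board, not dropping it, and leave the hatch propped.

Things in the scene. Friction and masses are not known exactly. Their poses are not given: they have to be found in the camera images.
- drybox: Grey drying box, fixed, 298 x 240 x 80 mm high. Origin on the bench under it; mm in its frame: x (-140 to 158) away from the robot, y (-120 to 120) the way the hatch opens, z up. Well under the hatch: x -65 to 140, y -108 to -8, floor z 6, rim z 70; a terracotta and a white vase stand in it at y about -66, x about 0 and 80, in either order. Front rail: flat strip x -140 to -80, top z 80.
- stop (a point): Red stop on the front rail, 52 mm wide along the box's x, 12 mm along y, 12 mm high. This point: foot of the middle of its +y face, on the rail's top (box frame x -111, y -55, z 80 mm); axes as the box. The wedge lies on the rail from this face towards +y and is backed by it. To get behind it, carry the wedge over the stop, pushing the tab with its end, and lower it.
- hatch (a joint): Clear sliding hatch over the well, its top 1 mm below the rail's. Value in m: 0 shut, grows towards the box's +y, limit 0.115; a spring shuts it (3 N shut, 6 N open). Upright yellow tab across the rail: x -137 to -58, 8 mm thick, z 81 to 122 mm; its -y face is at y = -43 mm + value (12 mm from the stop when shut). It clears the well up to y = -113 mm + value. Propped by the wedge: 0.088.
- wedge: Long brown wooden wedge, loose, about 70 g, flat on the bench: 100 mm long along its y, 30 mm wide along its x, 18 mm high at the -y end sloping up to 42 mm at the +y end. Origin: centre of its flat underside; z up. Either end may face the tab. (The black rubber wedge, 55 mm long, is too short.)
- vase: Small terracotta vase, loose, about 90 g, standing in the well: 60 mm high, straight body 36 mm across from 10 to 46 mm above its base, neck 20 to 24 mm. Origin: centre of its underside, z up. A white vase of the same shape stands 80 mm away along the box's x. Gripped from above along the box's x, fingers opened to about 60 mm, there is room on both sides.
- board: Dark brown wooden board, fixed on the bench: 160 mm along its x, 130 mm along its y, 18 mm thick. Origin: centre of its underside; its top is at z = 18 mm.
There are look-alikes about, which are no part of the job. Of the things that look like the board, take the one that is farthest to the robot's right at the start.

How it is judged:
On the way, in this order (a step that is already met when the one before it is completed fails the run):
1. the hatch is held open by the wedge alone: the wedge lies on the rail between stop and tab and the fingers touch nothing (value of joint hatch above 0.08 m and x of wedge in the frame of drybox between -0.137 and -0.087 m and y of wedge in the frame of drybox between -0.02 and 0.01 m and z of wedge in the frame of drybox between 0.07 and 0.09 m and contact force between the fingers and anything else below 0.3 N), for 0.3 s.
2. the terracotta vase is lifted clear of the box (z of vase in the frame of drybox above 0.085 m).
At the end, for the whole second after the job is handed in: Hatch open over 80 mm, held by the long wedge lying on the front rail between stop and tab (centre within 25 mm of x = -112, y -20 to 10, z 70 to 90 mm in the box frame). Terracotta vase at rest on the board, its centre inside the outline, upright within 10 degrees (value of joint hatch above 0.08 m and x of wedge in the frame of drybox between -0.137 and -0.087 m and y of wedge in the frame of drybox between -0.02 and 0.01 m and z of wedge in the frame of drybox between 0.07 and 0.09 m and x of vase in the frame of board between -0.08 and 0.08 m and y of vase in the frame of board between -0.065 and 0.065 m and z of vase in the frame of board between 0.012 and 0.024 m and angle between vase's own z axis and vertical below 0.17 rad and linear speed of vase below 0.02 m/s); the robot touches nothing.
It fails at once if the terracotta vase is let go in the air (its underside more than 60 mm above the bench with no finger touching it) (height (world z) of vase above 0.06 m and contact force between the fingers and vase below 0.01 N).
It also fails if it takes over 54 s, if anything falls off the work surface, if the arm or the gripper's body presses on something with over 40 N, if the wrist force passes 120 N, or if a joint passes its speed limit or range.

ROBOT

A 6-joint arm with a two-finger parallel gripper is mounted at the origin on the work surface. World frame = base frame: x ahead of the robot, y to its left, z up, the work surface at z = 0. Lengths are in m, angles in rad, forces in N, time in s.
With the tool pointing down it reaches from about 0.35 to 0.725 m from the base axis. Payload 4.3 kg.
Tool frame: the origin (TCP) lies between the finger pads; the fingertips stand 25 mm ahead of it and the grasp point (between the pads) lies 6 mm ahead of it; z points along the fingers, y is the line along which they close (so a half turn about z gives the same grasp; the last joint's range is limited). The gripper opens to 85 mm and grips with 20 to 120 N. Pads are 22 mm wide; open, the fingers measure 114 mm over their backs; the gripper's body (76 mm by 85 mm) begins 54 mm behind the grasp point. The pads swing forward as they close: fully open they stand 13 mm farther back than shut.
Start: joints at [1.169, 0.377, 0.081, 1.274, 0, 1.46], TCP at [0.165, 0.551, 0.22] pointing down, gripper open.
Joint ranges: [-2.72, 2.72], [-0.84, 1.66], [-1.02, 1.22], [-1.77, 2.12], [-1.37, 1.28], [-3.14, 3.14]. Speed limits (rad/s): [2.57, 2.57, 3.14, 3.14, 3.14, 3.14].

INTERFACE

Orientations are given as [roll, pitch, yaw] about the fixed x, y, z axes, in that order (R = Rz(yaw) Ry(pitch) Rx(roll)).
In Python, from rig import env gives the robot as it stands.
- The arm moves only by the tool play_rows, never from a script. Its argument "plan" is a list that holds one entry, the list of rows, each a list of 7 numbers: the finger opening in m, from 0 to 0.0854, then the shift along the tool's x, y, z in normalised numbers (1 is 0.8 m), then the turn, a rotation vector about the tool's x, y, z in fractions of the full range, 1 being 120 degrees. A call has 1 to 20 rows; each row is the pose to reach, as a shift and turn from the pose commanded when the call began, along the tool's axes at that moment; what a row does not reach only later rows make up. A row lasts 1/12 s, in which the tool goes at most 41.7 mm and 7.16 degrees, less where a joint would pass 70% of its speed; a pose out of reach is approached as far as the arm can. Shift and turn numbers lie between -1 and 1, and a call with a number outside is refused. A call with a gripper value outside its range is refused whole. The fingers move at their own pace and stop on an object; the grip force is fixed at half the most. Time passes only in rows, so rows that repeat a pose let the fingers close. It gives the time, the measured TCP pose, the force, the opening and the grip force at its end, in the units of the state.
- env.observe(): the state, without advancing time (a new reading comes with each control period).
- env.camera(name): name is "scene" or "top" or "wrist"; returns a dict with "image" (480x640x3 uint8, red, green, blue), "fx", "fy", "cx", "cy" (pixels), "world_from_camera" (4x4, takes a point from camera to world coordinates). Camera axes: x right, y down, z forward; pixel columns grow to the right and rows downward; lengths in m; the calibration is good to about 2 mm. A picture is of the moment at which its call begins. There is no depth.
- env.hand_in(): hands the job in; it is judged then, once.
Trained networks look in the newest picture that a camera, given by its name, has taken for a name from the list of things; names that differ only in an ending like _2 or _b are one class to them, and where a whole thing is asked for, a point or a joint stands for the part that bears it (a point fixed in the world has none). Each returns a list of dicts, best first, with "conf" (0 to 1); they miss things now and then, are a little off and sometimes report something else, mostly with a low value. They report only what shows in the picture. A call takes as long as a camera call. They do not tell look-alikes from the thing itself.
- env.find_in(camera, label): "position" ([column, row] in pixels, amid what is visible of it).
The state is a dict: "clock": time; "joint_positions": joint angles; "joint_vel": joint speeds; "effort": joint torques, N m; "ee_pos": TCP position; "eef_rot": TCP orientation; "ft_force": force on the tool from outside, world axes, zero at the start; "ft_torque": the same for the moment, N m; "width": finger opening in m; "grip_force": force on a finger pad.
Only numpy, scipy, OpenCV 4.12 (cv2) and the standard library are available. Lean on these libraries where they do the work, as an engineer would, in place of code of your own. Each camera call takes 0.05 s, during which the arm holds its last target. There are 200 camera calls.

## Working session

There is one attempt and no reset: what is moved stays moved. The work goes in short steps, Python scripts to look and compute and a tool call to move; the robot and the scene stay as the last step left them, time stands still between calls to the robot, and variables do not carry over. Pictures are saved under pics/ and viewed, at most 13 in all, crops included, and the job is handed in when it is done.

Besides the shell and the picture viewer there is one more tool, called after "Request:" as name(argument=value, ...) on one line, values as JSON. play_rows: Moves the arm, as the interface text tells. Its arguments: {"type":"object","properties":{"plan":{"type":"array","items":{"type":"array","items":{"type":"array","items":{"type":"number"}}}}},"required":["plan"]}

```bash
ls; mkdir -p pics; cat > h.py <<'E'
import numpy as np, cv2
from rig import env
from scipy.spatial.transform import Rotation as R
def shot(cam,name=None):
    c=env.camera(cam)
    if name: cv2.imwrite(f'pics/{name}.png',c['image'][:,:,::-1])
    np.savez(f'{cam}.npz',**{k:np.array(v) for k,v in c.items()})
    return c
def ray(c,px):
    T=np.array(c['world_from_camera']);d=np.array([(px[0]-c['cx'])/c['fx'],(px[1]-c['cy'])/c['fy'],1.])
    return T[:3,3],T[:3,:3]@d
def atz(c,px,z):
    o,d=ray(c,px);return o+d*(z-o[2])/d[2]
def proj(c,P):
    T=np.array(c['world_from_camera']);p=T[:3,:3].T@(np.array(P)-T[:3,3])
    return np.array([p[0]/p[2]*c['fx']+c['cx'],p[1]/p[2]*c['fy']+c['cy']])
E
python3 - <<'E'
from h import *
s=env.observe();print(s['clock'],s['ee_pos'],s['eef_rot'],s['width'])
for cam in('top','scene'):
    c=shot(cam,cam+'1');print(cam,c['fx'],c['cx'],c['cy'],np.round(c['world_from_camera'],3).tolist())
    for l in('drybox','stop','hatch','wedge','vase','board'):
        print(l,[(np.round(r['position']).tolist(),round(r['conf'],2)) for r in env.find_in(cam,l)][:6])
E
```

```text
pics
0.0 [0.165143   0.55007748 0.21855281] [-3.13957315e+00 -2.33621700e-04  2.84980462e+00] 0.0857587893547004
top 561.4639545414592 315.3467450780029 238.2443759503386 [[0.017, -0.999, 0.048, 0.417], [-1.0, -0.017, 0.01, -0.117], [-0.009, -0.049, -0.999, 1.096], [0.0, 0.0, 0.0, 1.0]]
drybox [([239.0, 174.0], 0.98)]
stop [([241.0, 179.0], 0.69)]
hatch [([432.0, 249.0], 0.69), ([266.0, 161.0], 0.65)]
wedge []
vase []
board [([368.0, 341.0], 0.94), ([416.0, 164.0], 0.63)]
scene 447.73571435586126 319.1637135485932 244.00054159740438 [[-0.581, 0.491, -0.65, 0.931], [0.814, 0.35, -0.463, 0.205], [0.0, -0.798, -0.603, 0.496], [0.0, 0.0, 0.0, 1.0]]
drybox [([368.0, 361.0], 0.79), ([178.0, 281.0], 0.57)]
stop [([367.0, 361.0], 0.9)]
hatch [([322.0, 327.0], 0.89)]
wedge [([238.0, 224.0], 0.8)]
vase []
board [([342.0, 210.0], 0.6)]
```

View pics/top1.png

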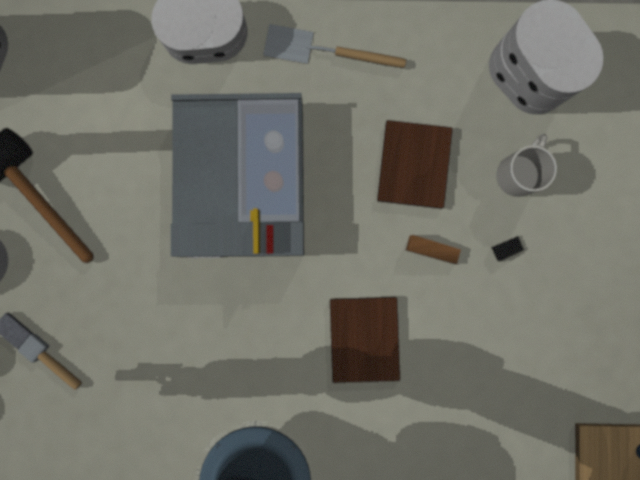

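View pics/scene1.png

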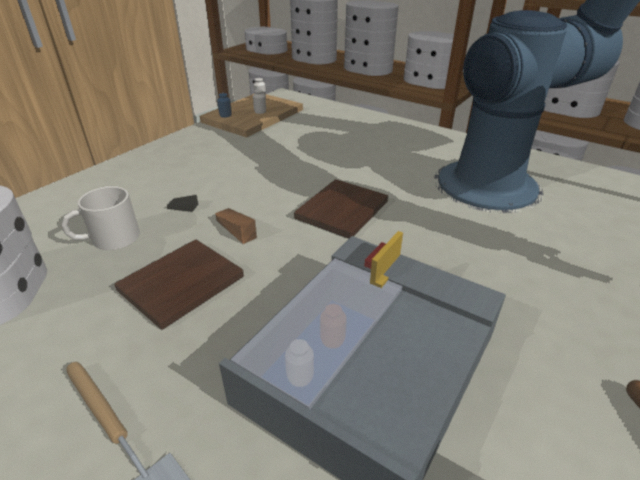

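The top view shows the terracotta vase at (274,180), the white vase at (274,140), the yellow tab at (256,231) and the red stop at (270,239). The brown wedge is at (433,249), with its tall end on the left towards the box, and the short black wedge is at (507,248). The board candidates are (415,164) and (365,340). Image right is the robot's right, so I take (415,164). I'll confirm this in one enlarged crop and fit the poses.

```bash
cat >> h.py <<'E'
def load(cam):
    d=np.load(f'{cam}.npz');c={k:d[k] for k in d.files};
    for k in('fx','fy','cx','cy'): c[k]=float(c[k])
    return c
def boxpts(x0,x1,y0,y1,z0,z1): return np.array([(x,y,z) for x in(x0,x1) for y in(y0,y1) for z in(z0,z1)])/1e3
def place(P,q): # q: x,y,yaw
    return P@R.from_euler('z',q[2]).as_matrix().T+np.array([q[0],q[1],q[3] if len(q)>3 else 0])
def hullmask(c,P,S=4):
    px=np.array([proj(c,p) for p in P]);h=cv2.convexHull(((px+.5)*S*16-8).round().astype(np.int32))
    m=np.zeros((480*S,640*S),np.uint8);cv2.fillConvexPoly(m,h,255,cv2.LINE_AA,4)
    return cv2.resize(m,(640,480),interpolation=cv2.INTER_AREA)/255.
def fit(items,q0,step): # items: (cam,mask,pts)
    from scipy.optimize import minimize
    def cost(q): return sum(np.abs(hullmask(c,place(P,q))-m).sum()/m.sum() for c,m,P in items)
    s=np.vstack([q0]+[np.array(q0)+np.eye(3)[i]*step[i] for i in range(3)])
    r=minimize(cost,q0,method='Nelder-Mead',options=dict(initial_simplex=s,xatol=1e-4,fatol=1e-4,maxiter=250))
    return r.x,r.fun
def blob(m,seed):
    m=cv2.morphologyEx(m.astype(np.uint8),cv2.MORPH_OPEN,np.ones((2,2)))
    n,l,st,ce=cv2.connectedComponentsWithStats(m)
    k=1+np.argmin([np.hypot(*(ce[i]-seed))-0.02*st[i,4] for i in range(1,n)]);return (l==k)*1.
E
python3 - <<'E'
from h import *
t=load('top');s=load('scene')
cv2.imwrite('pics/crop1.png',cv2.resize(t['image'][85:325,160:480,::-1],(800,600),interpolation=cv2.INTER_CUBIC))
for n,c,pts in(('top',t,[(256,231),(270,239),(433,249),(415,164),(200,180),(350,250),(460,330)]),('scene',s,[(387,258),(373,257),(238,219),(180,282),(340,205),(480,290),(400,350),(270,250)])):
    hsv=cv2.cvtColor(c['image'],cv2.COLOR_RGB2HSV)
    print(n,[(p,hsv[p[1],p[0]].tolist()) for p in pts])
E
```

```text
top [((256, 231), [24, 206, 136]), ((270, 239), [0, 199, 87]), ((433, 249), [14, 140, 95]), ((415, 164), [13, 142, 61]), ((200, 180), [99, 20, 90]), ((350, 250), [33, 23, 99]), ((460, 330), [33, 20, 138])]
scene [((387, 258), [22, 151, 145]), ((373, 257), [16, 153, 133]), ((238, 219), [13, 114, 116]), ((180, 282), [10, 101, 81]), ((340, 205), [11, 104, 76]), ((480, 290), [103, 19, 118]), ((400, 350), [104, 24, 116]), ((270, 250), [24, 23, 165])]
```

View pics/crop1.png

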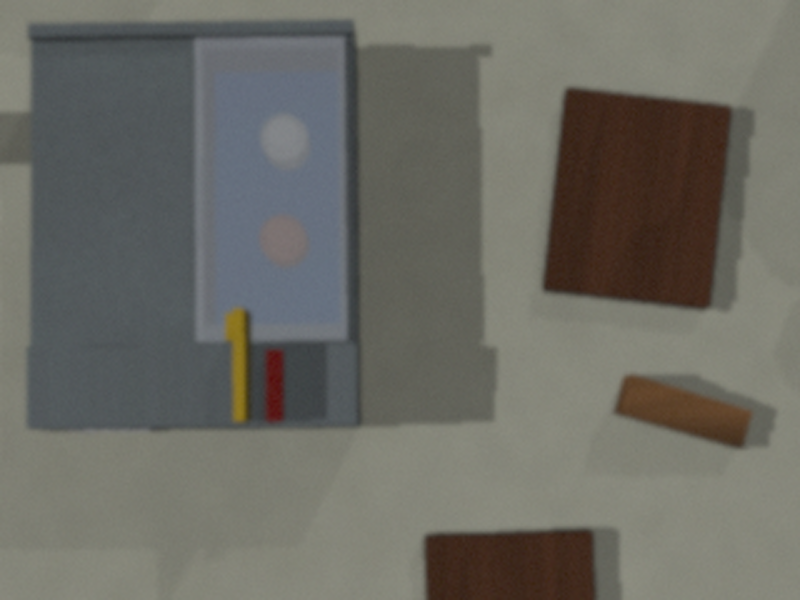

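The crop confirms the board at top px (415,164), crop (640,200), as the rightmost dark one. The brown wedge at crop (685,412) has its wider, taller end on the left. Next I fit poses from silhouettes.

```bash
python3 - <<'E'
from h import *
t=load('top');s=load('scene')
H={n:cv2.cvtColor(c['image'],cv2.COLOR_RGB2HSV).astype(int) for n,c in(('t',t),('s',s))}
h,S,V=[H['t'][...,i] for i in range(3)]; hs,Ss,Vs=[H['s'][...,i] for i in range(3)]
# wedge
W=np.array([(x,y,z) for x in(-15,15) for y,zz in((-50,18),(50,42)) for z in(0,zz)])/1e3
mt=blob((S>70)&(h<25),(433,249))
ms=blob((Ss>60)&(hs<25)&(Vs>60),(238,224))
print('wedge mask',mt.sum(),ms.sum())
g=atz(t,(433,249),.015)
for a in (-13,13):
    pass
best=[fit([(t,mt,W),(s,ms,W)],[g[0],g[1],np.radians(a)],[.01,.01,.2]) for a in(13,-13,167,193)]
for b in best: print('wedge',np.round(b[0],4),np.degrees(b[0][2]).round(1),round(b[1],3))
# board
for seed in((415,164),):
    m=blob((S>90)&(h<20)&(V<90),seed);g=atz(t,seed,.018)
    ms2=blob((Ss>60)&(hs<20)&(Vs<105),(180,282)); print(m.sum(),ms2.sum())
    B=boxpts(-80,80,-65,65,0,18)
    for a in(80,-10):
        b=fit([(t,m,B),(s,ms2,B)],[g[0],g[1],np.radians(a)],[.01,.01,.1]);print('board',np.round(b[0],4),np.degrees(b[0][2]).round(1),round(b[1],3))
# box: yellow, red, hull
y=blob((S>130)&(h>=18)&(h<32),(256,231)); ys=blob((Ss>110)&(hs>=18)&(hs<32),(387,258))
r=blob((S>130)&((h<8)|(h>172)),(270,239)); 
roi=np.zeros((480,640),bool);roi[85:265,165:310]=1
bm=blob(roi&(((h>80)&(h<130)&(S>10))|(y>0)|(r>0)),(239,174))
ys_,xs_=np.nonzero(bm);hu=cv2.convexHull(np.stack([xs_,ys_],1).astype(np.int32));bh=cv2.fillConvexPoly(np.zeros((480,640),np.uint8),hu,1)*1.
print('masks',y.sum(),ys.sum(),r.sum(),bh.sum(),cv2.boundingRect(hu))
BX=boxpts(-140,158,-120,120,0,80)
TB=boxpts(-137,-58,-43,-35,81,122);ST=boxpts(-137,-85,-67,-55,80,92)
g=atz(t,(239,174),.08)
for items,n in(([(t,bh,BX)],'hull'),([(t,bh,BX),(t,r,ST)],'hull+red'),([(t,bh,BX),(t,y,TB),(s,ys,TB),(t,r,ST)],'all')):
    b=fit(items,[g[0]-.01,g[1],0.],[.01,.01,.05]);print(n,np.round(b[0],4),np.degrees(b[0][2]).round(1),round(b[1],3))
q=b[0]
V36=np.array([(18*np.cos(a),18*np.sin(a),z) for a in np.arange(0,6.3,.5) for z in(10,46)])/1e3
for p in((273.5,180.5),(273.5,141)):
    P=atz(t,p,.066); print('vase',P.round(4), (R.from_euler('z',-q[2]).apply(P-[q[0],q[1],0])*1e3).round(1))
np.save('poses.npy',q)
E
```

```text
wedge mask 5310.0 29906.0
wedge [-2.9256 -0.2213 -1.7287] -99.0 2.0
wedge [ 0.3254 -0.1957 -0.9715] -55.7 2.184
wedge [ 0.2974 -0.2144  2.1587] 123.7 2.196
wedge [ 0.384  -0.1514  2.1701] 124.3 2.194
5232.0 5824.0
board [ 0.6166 -0.299   1.7235] 98.8 0.673
board [ 0.6136 -0.297  -0.1047] -6.0 0.192
masks 268.0 857.0 163.0 21277.0 (172, 95, 132, 163)
hull [0.5711 0.0367 0.029 ] 1.7 0.02
hull+red [0.5712 0.0372 0.0339] 1.9 0.387
all [0.5696 0.041  0.05  ] 2.9 1.012
vase [ 0.5729 -0.0283  0.066 ] [ -0.2 -69.4  66. ]
vase [ 0.6466 -0.0268  0.066 ] [ 73.5 -71.6  66. ]
```

```bash
python3 - <<'E'
from h import *
t=load('top');s=load('scene')
def roi(m,x0,x1,y0,y1):
    o=np.zeros_like(m,dtype=float);o[y0:y1,x0:x1]=m[y0:y1,x0:x1];return o
h,S,V=[cv2.cvtColor(t['image'],cv2.COLOR_RGB2HSV).astype(int)[...,i] for i in range(3)]
hs,Ss,Vs=[cv2.cvtColor(s['image'],cv2.COLOR_RGB2HSV).astype(int)[...,i] for i in range(3)]
W=np.array([(x,y,z) for x in(-15,15) for y,zz in((-50,18),(50,42)) for z in(0,zz)])/1e3
mt=roi((S>60)&(h<25),400,468,230,270); ms=roi((Ss>60)&(hs<25),212,262,200,246)
g=atz(t,(433,249),.015);print(mt.sum(),ms.sum(),g)
for n,it in(('t',[(t,mt,W)]),('s',[(s,ms,W)]),('ts',[(t,mt,W),(s,ms,W)])):
    for a in(13,-13):
        b=fit(it,[g[0],g[1],np.radians(a)],[.01,.01,.2]);print(n,np.round(b[0],4),np.degrees(b[0][2]).round(1),round(b[1],3))
q=np.array([.5711,.0367,.029])
y=roi((S>100)&(h>=16)&(h<35),245,265,200,260);r=roi((S>100)&((h<10)|(h>170)),262,278,220,258);ys=roi((Ss>80)&(hs>=15)&(hs<35),368,410,228,290)
TB=boxpts(-137,-58,-43,-35,81,122);ST=boxpts(-137,-85,-67,-55,80,92)
def cm(m):
    a=np.argwhere(m>.5);return a[:,::-1].mean(0).round(1),a[:,::-1].min(0),a[:,::-1].max(0)
for n,c,m,P in(('tab t',t,y,TB),('tab s',s,ys,TB),('stop t',t,r,ST)): print(n,cm(m),cm(hullmask(c,place(P,q))))
for n,P in(('tab',[-97,-39,122]),('stop',[-111,-61,92])): print(n,proj(t,place(np.array([P])/1e3,q)[0]).round(1))
# vases: red excess and brightness in the well
I=t['image'].astype(float)
tm=roi((I[...,0]-I[...,2])>0,255,292,165,198);wm=roi((I.min(2)>105),255,292,125,158)
print('terra',tm.sum(),cm(tm),'white',wm.sum(),cm(wm))
Is=s['image'].astype(float);ts_=roi((Is[...,0]-Is[...,2])>15,315,352,300,355);print('terra scene',ts_.sum(),cm(ts_))
for p in((0,-66,66),(80,-66,66)): print('pred top', proj(t,place(np.array([p])/1e3,q)[0]).round(1))
E
```

```text
870.0 857.0 [ 0.45298842 -0.33353275  0.015     ]
t [ 0.4528 -0.3344 -0.2562] -14.7 0.069
t [ 0.4528 -0.3344 -0.2556] -14.6 0.069
s [ 0.4505 -0.3341 -0.2916] -16.7 0.067
s [ 0.4506 -0.334  -0.2907] -16.7 0.067
ts [ 0.4523 -0.3344 -0.2575] -14.8 0.17
ts [ 0.4524 -0.3341 -0.259 ] -14.8 0.169
tab t (array([255.4, 230. ]), array([250, 209]), array([259, 253])) (array([257.5, 231.8]), array([254, 209]), array([261, 254]))
tab s (array([385.3, 259.3]), array([370, 231]), array([402, 286])) (array([384.6, 256.3]), array([369, 230]), array([401, 283]))
stop t (array([269.1, 238.6]), array([266, 225]), array([272, 253])) (array([270.8, 239.6]), array([267, 226]), array([274, 254]))
tab [256.3 231.2]
stop [270.5 239.9]
terra 267.0 (array([273. , 180.7]), array([264, 171]), array([282, 190])) white 408.0 (array([273.6, 141.2]), array([263, 130]), array([284, 154]))<stdin>:17: RuntimeWarning: Mean of empty slice.
  ret = um.true_divide(
Traceback (most recent call last):
ValueError: zero-size array to reduction operation minimum which has no identity
```

```bash
cat >> h.py <<'E'
def rel(targets): # world (x,y,z,yawdeg) -> rows [mm, deg] from the present pose
    s=env.observe();R0=R.from_euler('xyz',s['eef_rot']);p0=np.array(s['ee_pos'])
    print('t',round(s['clock'],2),'pos',p0.round(4),'rpy',np.degrees(s['eef_rot']).round(1),'F',np.round(s['ft_force'],1),'w',round(s['width'],4),'grip',s['grip_force'])
    for q in targets:
        R1=R.from_euler('xyz',[180,0,q[3]],degrees=True)
        print(q,(R0.inv().apply(np.array(q[:3])-p0)).round(4).tolist(),np.degrees((R0.inv()*R1).as_rotvec()).round(1).tolist())
def box(x,y,z,Q=(.571,.039,.029)): # box frame mm -> world
    return [round(float(v),4) for v in place(np.array([[x,y,z]])/1e3,Q)[0]]
E
python3 - <<'E'
from h import *
w=np.array([.452,-.334])+.005*np.array([.256,.967])
rel([(.43,.2,.22,120),(*w,.12,75.2),(*w,.032,75.2)])
E
```

```text
t 0.7 pos [0.1654 0.5508 0.2196] rpy [180.    0.  163.3] F [-0.  -0.1  0.1] w 0.0854 grip 0.0
(0.43, 0.2, 0.22, 120) [-0.3543, -0.2598, -0.0005] [0.0, -0.0, 43.3]
(np.float64(0.45328), np.float64(-0.32916500000000004), 0.12, 75.2) [-0.5288, -0.7599, 0.0994] [0.0, -0.0, 88.1]
(np.float64(0.45328), np.float64(-0.32916500000000004), 0.032, 75.2) [-0.5288, -0.7599, 0.1874] [0.0, -0.0, 88.1]
```

The manual's scale: shifts go in shares of 0.8 m and turns go in shares of 120 degrees. Converting my numbers, -0.76 m / 0.8 = -0.95, -0.529 m / 0.8 = -0.6613, 88 degrees / 120 = 0.7333.

Request:
play_rows(plan=[[[0.055,-0.4425,-0.325,0,0,0,0.3583],[0.055,-0.4425,-0.325,0,0,0,0.3583],[0.055,-0.4425,-0.325,0,0,0,0.3583],[0.055,-0.4425,-0.325,0,0,0,0.3583],[0.055,-0.4425,-0.325,0,0,0,0.3583],[0.055,-0.4425,-0.325,0,0,0,0.3583],[0.055,-0.4425,-0.325,0,0,0,0.3583],[0.055,-0.4425,-0.325,0,0,0,0.3583],[0.055,-0.4425,-0.325,0,0,0,0.3583],[0.055,-0.4425,-0.325,0,0,0,0.3583],[0.055,-0.4425,-0.325,0,0,0,0.3583],[0.055,-0.6613,-0.95,0,0,0,0.7333],[0.055,-0.6613,-0.95,0,0,0,0.7333],[0.055,-0.6613,-0.95,0,0,0,0.7333],[0.055,-0.6613,-0.95,0,0,0,0.7333],[0.055,-0.6613,-0.95,0,0,0,0.7333],[0.055,-0.6613,-0.95,0,0,0,0.7333],[0.055,-0.6613,-0.95,0,0,0,0.7333],[0.055,-0.6613,-0.95,0,0,0,0.7333],[0.055,-0.6613,-0.95,0,0,0,0.7333]]])

```text
clock: 2.37
ee_pos: [0.4462, -0.1769, 0.2198]
eef_rot: [3.141, -0.0, 1.313]
ft_force: [0.5, 0.3, -0.2]
width: 0.0555
grip_force: 0.0
```

```bash
python3 - <<'E'
from h import *
w=(.4533,-.3292)
rel([(*w,.12,75.2),(*w,.032,75.2)])
E
```

```text
t 2.37 pos [ 0.4462 -0.1769  0.2198] rpy [179.9  -0.   75.3] F [ 0.5  0.3 -0.2] w 0.0555 grip 0.0
(0.4533, -0.3292, 0.12, 75.2) [-0.1455, 0.0455, 0.0998] [0.1, -0.0, 0.1]
(0.4533, -0.3292, 0.032, 75.2) [-0.1455, 0.0454, 0.1878] [0.1, -0.0, 0.1]
```

Scaled: -0.145 m / 0.8 = -0.1813, 0.12 m / 0.8 = 0.15.

Request:
play_rows(plan=[[[0.055,-0.1813,0.0563,0.125,0,0,0],[0.055,-0.1813,0.0563,0.125,0,0,0],[0.055,-0.1813,0.0563,0.125,0,0,0],[0.055,-0.1813,0.0563,0.125,0,0,0],[0.055,-0.1813,0.0563,0.15,0,0,0],[0.055,-0.1813,0.0563,0.15,0,0,0],[0.055,-0.1813,0.0563,0.15,0,0,0],[0.055,-0.1813,0.0563,0.15,0,0,0]]])

```text
clock: 3.03
ee_pos: [0.4533, -0.3259, 0.1003]
eef_rot: [3.141, -0.0, 1.314]
ft_force: [0.3, -0.1, 0.1]
width: 0.0548
grip_force: 0.0
```

```bash
python3 - <<'E'
from h import *
w=(.4533,-.3292)
rel([(*w,.032,75.2)])
c=shot('wrist','w1')
P=np.array([(x,y,z) for y,z in((-50,18),(50,42)) for x in(-15,15)])/1e3
im=c['image'][:,:,::-1].copy()
px=[proj(c,p) for p in place(P,[.452,-.334,np.radians(-14.8)])]
for i in(0,1,3,2): cv2.circle(im,tuple(int(v) for v in px[i]),4,(0,255,0),1)
cv2.imwrite('pics/w1.png',im)
E
```

```text
t 3.03 pos [ 0.4533 -0.3259  0.1003] rpy [180.   -0.   75.3] F [ 0.3 -0.1  0.1] w 0.0548 grip 0.0
(0.4533, -0.3292, 0.032, 75.2) [-0.0033, 0.0008, 0.0683] [0.0, -0.0, 0.1]
```

View pics/w1.png

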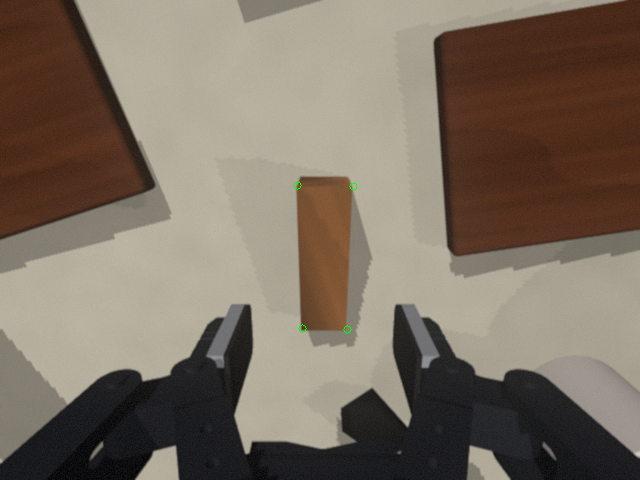

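The wrist view shows the wedge at about (325,255), tall end up, with the predicted corners (298,185)–(347,328) on its edges and the wedge centred between the fingers. I go down and grip.

Scaled: -0.07 m / 0.8 = -0.0875, 0.068 m / 0.8 = 0.085.

Request:
play_rows(plan=[[[0.055,-0.0038,0.0013,0.0438,0,0,0],[0.055,-0.0038,0.0013,0.075,0,0,0],[0.055,-0.0038,0.0013,0.085,0,0,0],[0.055,-0.0038,0.0013,0.085,0,0,0],[0.0,-0.0038,0.0013,0.085,0,0,0],[0.0,-0.0038,0.0013,0.085,0,0,0],[0.0,-0.0038,0.0013,0.085,0,0,0],[0.0,-0.0038,0.0013,0.085,0,0,0],[0.0,-0.0038,0.0013,0.085,0,0,0],[0.0,-0.0038,0.0013,0.085,0,0,0],[0.0,-0.0038,0.0013,0.05,0,0,0],[0.0,-0.0038,0.0013,0,0,0,0],[0.0,-0.0038,0.0013,-0.05,0,0,0],[0.0,-0.0038,0.0013,-0.0875,0,0,0],[0.0,-0.0038,0.0013,-0.0875,0,0,0],[0.0,-0.0038,0.0013,-0.0875,0,0,0]]])

```text
clock: 4.42
ee_pos: [0.4548, -0.331, 0.172]
eef_rot: [3.137, 0.002, 1.314]
ft_force: [0.0, -0.7, -0.2]
width: -0.0
grip_force: 0.0
```

```bash
python3 - <<'E'
from h import *
a=90+np.degrees(.029)
# grasp is 5 mm toward the tall end, so TCP y = wedge centre + 5
rel([(*box(-111,-105+5,0)[:2],z,a) for z in(.17,.135)]+[(*box(-111,y+5,0)[:2],.131,a) for y in(-95,2)])
E
```

```text
t 4.42 pos [ 0.4548 -0.331   0.172 ] rpy [1.797e+02 1.000e-01 7.530e+01] F [ 0.  -0.7 -0.2] w -0.0 grip 0.0
(0.4629, -0.0642, 0.17, np.float64(91.66157760587939)) [0.26, -0.06, 0.001] [0.3, 0.2, -16.4]
(0.4629, -0.0642, 0.135, np.float64(91.66157760587939)) [0.2601, -0.0602, 0.036] [0.3, 0.2, -16.4]
(0.4627, -0.0542, 0.131, np.float64(91.66157760587939)) [0.2698, -0.0629, 0.04] [0.3, 0.2, -16.4]
(0.4598, 0.0428, 0.131, np.float64(91.66157760587939)) [0.3628, -0.0904, 0.0396] [0.3, 0.2, -16.4]
```

```bash
python3 - <<'E'
from h import *
c=shot('wrist','w2')
P=np.array([(x,y,z) for y,z in((-50,18),(50,42)) for x in(-15,15)])/1e3
im=c['image'][:,:,::-1].copy()
for p in place(P,[.452,-.334,np.radians(-14.8)]): cv2.circle(im,tuple(int(v) for v in proj(c,p)),4,(0,255,0),1)
cv2.imwrite('pics/w2.png',im)
E
```

```text
(no output)
```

View pics/w2.png

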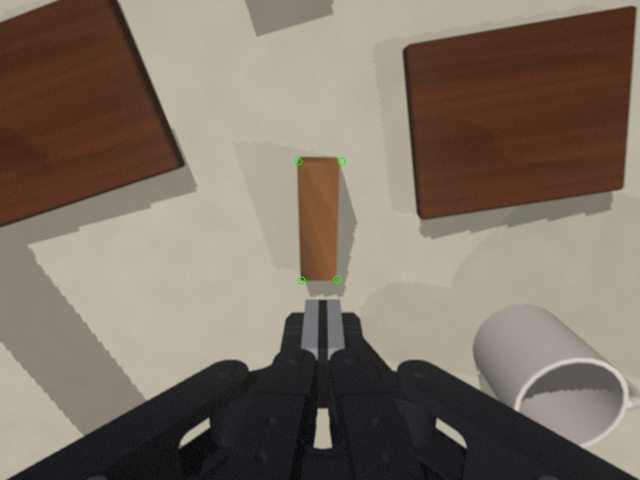

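The wedge at (320,220) hasn't moved and the fingers are shut: I lifted before they had closed on it. I go down again and check the grip before lifting.

Scaled: 0.06 m / 0.8 = 0.075, 0.03 m / 0.8 = 0.0375.

Request:
play_rows(plan=[[[0.055,0,0,0,0,0,0],[0.055,0,0,0,0,0,0],[0.055,0,0,0.0375,0,0,0],[0.055,0,0,0.075,0,0,0],[0.055,0,0,0.075,0,0,0],[0.055,0,0,0.075,0,0,0]]])

```text
clock: 4.97
ee_pos: [0.4511, -0.3275, 0.107]
eef_rot: [-3.135, -0.003, 1.314]
ft_force: [0.3, -0.1, 0.6]
width: 0.0549
grip_force: 0.0
```

```bash
python3 - <<'E'
from h import *
rel([(.4533,-.3292,.031,75.2)])
E
```

```text
t 4.97 pos [ 0.4511 -0.3275  0.107 ] rpy [-179.6   -0.2   75.3] F [ 0.3 -0.1  0.6] w 0.0549 grip 0.0
(0.4533, -0.3292, 0.031, 75.2) [-0.0014, 0.0031, 0.0759] [-0.4, -0.2, 0.1]
```

Scaled: 0.078 m / 0.8 = 0.0975, 0.06 m / 0.8 = 0.075.

Request:
play_rows(plan=[[[0.055,-0.0013,0.0025,0.0375,0,0,0],[0.055,-0.0013,0.0025,0.075,0,0,0],[0.055,-0.0013,0.0025,0.0975,0,0,0],[0.055,-0.0013,0.0025,0.0975,0,0,0],[0.055,-0.0013,0.0025,0.0975,0,0,0],[0.0,-0.0013,0.0025,0.0975,0,0,0],[0.0,-0.0013,0.0025,0.0975,0,0,0],[0.0,-0.0013,0.0025,0.0975,0,0,0],[0.0,-0.0013,0.0025,0.0975,0,0,0],[0.0,-0.0013,0.0025,0.0975,0,0,0],[0.0,-0.0013,0.0025,0.0975,0,0,0]]])

```text
clock: 5.88
ee_pos: [0.4553, -0.3312, 0.0319]
eef_rot: [3.141, 0.0, 1.314]
ft_force: [1.2, -0.0, 0.1]
width: -0.0004
grip_force: 0.0
```

```bash
python3 - <<'E'
from h import *
s=env.observe();p=np.array(s['ee_pos']);print(p,s['eef_rot'])
c=shot('wrist');im=c['image'][:,:,::-1].copy()
for P,col in((p,(0,255,0)),(p-[0,0,.025],(0,0,255))): 
    q=proj(c,P);print(q);cv2.circle(im,tuple(int(v) for v in q),5,col,2)
cs=shot('scene');v=cs['image'][150:300,170:370,::-1].copy()
for P in(p-[0,0,.025],): q=proj(cs,P);print(q);cv2.circle(v,(int(q[0]-170),int(q[1]-150)),3,(0,255,0),1)
v=cv2.resize(v,None,fx=2,fy=2)
o=np.zeros((600,800,3),np.uint8);o[:300,:400]=v;o[300:,:400]=cv2.resize(im,(400,300));cv2.imwrite('pics/w3.png',o[:,:400])
E
```

```text
[ 0.4552627  -0.33120902  0.03194733] [3.14094234e+00 2.40798434e-04 1.31393164e+00]
[324.32313114 305.8329168 ]
[324.00436522 282.60352047]
[234.67955588 227.29075977]
```

View pics/w3.png

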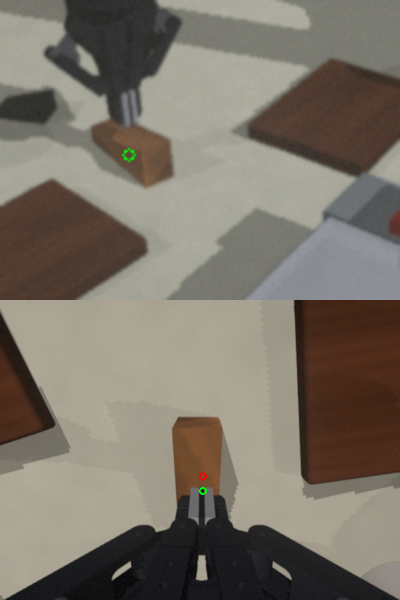

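The two panels show the shut fingertips just above the top of the wedge's middle, at scene crop (130,122). The projection of the stated tip point falls inside the wedge, so the tips stand about 22 mm higher than the stated 25 mm reach. I'll open the fingers and go lower in small steps while watching the force.

Scaled: -0.02 m / 0.8 = -0.025, 0.015 m / 0.8 = 0.0188.

Request:
play_rows(plan=[[[0.055,0,-0.0013,-0.025,0,0,0],[0.055,0,-0.0013,-0.025,0,0,0],[0.055,0,-0.0013,-0.025,0,0,0],[0.055,0,-0.0013,-0.025,0,0,0],[0.055,0,-0.0013,-0.025,0,0,0],[0.055,0,-0.0013,-0.025,0,0,0],[0.055,0,-0.0013,0,0,0,0],[0.055,0,-0.0013,0.0125,0,0,0],[0.055,0,-0.0013,0.0188,0,0,0],[0.055,0,-0.0013,0.0188,0,0,0],[0.055,0,-0.0013,0.0188,0,0,0]]])

```text
clock: 6.9
ee_pos: [0.4536, -0.3304, 0.016]
eef_rot: [-3.14, -0.001, 1.314]
ft_force: [-0.1, -0.1, 0.1]
width: 0.055
grip_force: 0.0
```

```bash
python3 - <<'E'
from h import *
rel([(.4533,-.3292,.016,75.2)])
c=shot('scene')
s=env.observe();p=np.array(s['ee_pos'])
v=cv2.resize(c['image'][150:300,170:370,::-1],None,fx=2,fy=2)
w=shot('wrist')['image'][:,:,::-1]
cv2.imwrite('pics/w4.png',np.vstack([cv2.resize(v,(640,480)),w])[:,:,:] if 0 else np.vstack([v,cv2.resize(w,(400,300))]))
E
```

```text
t 6.9 pos [ 0.4536 -0.3304  0.016 ] rpy [-179.9   -0.    75.3] F [-0.1 -0.1  0.1] w 0.055 grip 0.0
(0.4533, -0.3292, 0.016, 75.2) [0.001, -0.0006, 0.0] [-0.1, -0.0, 0.1]
```

View pics/w4.png

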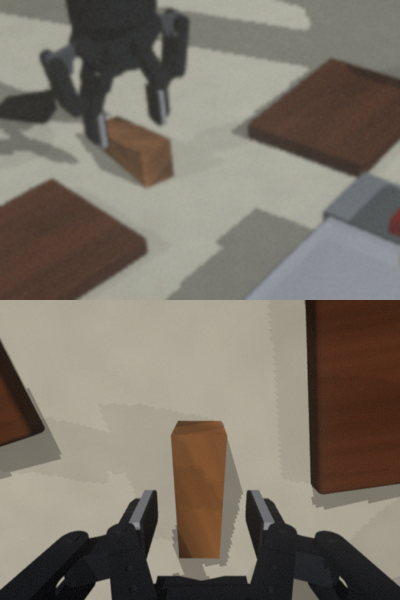

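```bash
python3 - <<'E'
from h import *
c=load('scene');p=np.array(env.observe()['ee_pos'])
for sg in(1,-1):
    for z in(0,.01,.02,.03): print(sg,z,proj(c,[p[0]+sg*.032*.967,p[1]-sg*.032*.254,z]).round(1))
w=load('wrist');print('ring',[proj(w,[p[0],p[1],z]).round(0).tolist() for z in(0,.01,.02,.03)])
E
```

```text
1 0 [220.7 236.4]
1 0.01 [220.  232.1]
1 0.02 [219.3 227.7]
1 0.03 [218.6 223.2]
-1 0 [249.6 224. ]
-1 0.01 [249.1 219.8]
-1 0.02 [248.6 215.4]
-1 0.03 [248.2 211.1]
ring [[325.0, 290.0], [325.0, 299.0], [325.0, 310.0], [325.0, 322.0]]
```

Both tips are beside the wedge at about z = 28 mm while the TCP reads 16 mm, so the real tips end about 12 mm behind the TCP at this opening. I go down 17 mm more, watching the force, and close.

Scaled: 0.017 m / 0.8 = 0.0213, 0.012 m / 0.8 = 0.015.

Request:
play_rows(plan=[[[0.055,0.0013,-0.0013,0.0075,0,0,0],[0.055,0.0013,-0.0013,0.015,0,0,0],[0.055,0.0013,-0.0013,0.0213,0,0,0],[0.055,0.0013,-0.0013,0.0213,0,0,0],[0.0,0.0013,-0.0013,0.0213,0,0,0],[0.0,0.0013,-0.0013,0.0213,0,0,0],[0.0,0.0013,-0.0013,0.0213,0,0,0],[0.0,0.0013,-0.0013,0.0213,0,0,0],[0.0,0.0013,-0.0013,0.0213,0,0,0],[0.0,0.0013,-0.0013,0.0213,0,0,0]]])

```text
clock: 7.83
ee_pos: [0.4536, -0.3298, -0.0003]
eef_rot: [3.141, 0.0, 1.314]
ft_force: [-0.2, -0.5, 0.9]
width: 0.0289
grip_force: 60.1
```

```bash
python3 - <<'E'
from h import *
a=90+np.degrees(.029)
rel([(.4533,-.3292,.13,75.2)]+[(*box(-111,-107+5,0)[:2],z,a) for z in(.13,.1)])
E
```

```text
t 7.83 pos [ 4.536e-01 -3.298e-01 -3.000e-04] rpy [180.    0.   75.3] F [-0.2 -0.5  0.9] w 0.0289 grip 60.05225881934166
(0.4533, -0.3292, 0.13, 75.2) [0.0005, -0.0004, -0.1303] [0.0, 0.0, 0.1]
(0.463, -0.0662, 0.13, np.float64(91.66157760587939)) [0.2573, -0.0578, -0.1304] [0.0, 0.0, -16.4]
(0.463, -0.0662, 0.1, np.float64(91.66157760587939)) [0.2573, -0.0578, -0.1004] [0.0, 0.0, -16.4]
```

Scaled: 0.257 m / 0.8 = 0.3213, -0.13 m / 0.8 = -0.1625, -16.4 degrees / 120 = -0.1367.

Request:
play_rows(plan=[[[0.0,0,0,-0.025,0,0,0],[0.0,0,0,-0.0625,0,0,0],[0.0,0,0,-0.1125,0,0,0],[0.0,0,0,-0.1625,0,0,0],[0.0,0.05,-0.0113,-0.1625,0,0,-0.05],[0.0,0.1,-0.0225,-0.1625,0,0,-0.1],[0.0,0.15,-0.0338,-0.1625,0,0,-0.1367],[0.0,0.2,-0.045,-0.1625,0,0,-0.1367],[0.0,0.25,-0.0563,-0.1625,0,0,-0.1367],[0.0,0.2875,-0.065,-0.1625,0,0,-0.1367],[0.0,0.3125,-0.07,-0.1625,0,0,-0.1367],[0.0,0.3213,-0.0725,-0.1625,0,0,-0.1367],[0.0,0.3213,-0.0725,-0.1625,0,0,-0.1367],[0.0,0.3213,-0.0725,-0.1625,0,0,-0.1367],[0.0,0.3213,-0.0725,-0.1625,0,0,-0.1367]]])

```text
clock: 9.08
ee_pos: [0.4628, -0.0674, 0.1295]
eef_rot: [3.141, 0.001, 1.599]
ft_force: [0.1, -0.6, -0.6]
width: 0.0288
grip_force: 59.8
```

```bash
python3 - <<'E'
from h import *
a=90+np.degrees(.029)
rel([(*box(-111,-102,0)[:2],.1,a)])
c=shot('top');s=shot('scene')
m=lambda c:np.vstack([c])
out=np.zeros((600,800,3),np.uint8)
w=shot('wrist')['image']
out[:480//1,:400]=cv2.resize(s['image'][190:310,300:400],(400,480));out[:300,400:]=cv2.resize(w,(400,300));out[300:,400:]=cv2.resize(c['image'][200:290,220:340],(400,300))
cv2.imwrite('pics/w5.png',out[:,:,::-1])
p=np.array(env.observe()['ee_pos']);q=[p[0],p[1]-.005,.029,p[2]]
W=np.array([(x,y,z) for x in(-15,15) for y,zz in((-50,18),(50,42)) for z in(0,zz)])/1e3
print('scene',[proj(s,x).round(0).tolist() for x in place(W,q)]);print('top',[proj(c,x).round(0).tolist() for x in place(W,q)])
E
```

```text
t 9.08 pos [ 0.4628 -0.0674  0.1295] rpy [180.    0.   91.6] F [ 0.1 -0.6 -0.6] w 0.0288 grip 59.80277806520462
(0.463, -0.0662, 0.1, np.float64(91.66157760587939)) [0.0012, 0.0002, 0.0295] [0.0, 0.0, -0.1]
scene [[327.0, 205.0], [327.0, 195.0], [386.0, 226.0], [389.0, 201.0], [316.0, 214.0], [316.0, 204.0], [376.0, 236.0], [378.0, 211.0]]
top [[324.0, 247.0], [324.0, 247.0], [266.0, 248.0], [263.0, 247.0], [324.0, 230.0], [324.0, 229.0], [266.0, 231.0], [263.0, 229.0]]
```

View pics/w5.png

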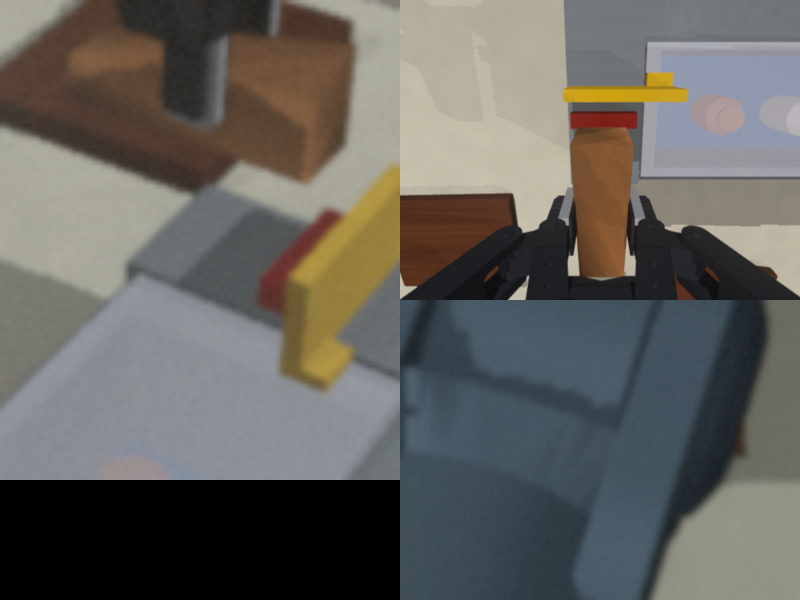

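```bash
python3 - <<'E'
from h import *
s=load('scene');w=load('wrist')
for Q in((.571,.039,.029),(.571,.037,.029),(.573,.041,.029)):
    f=lambda P:place(np.array([P])/1e3,Q)[0]
    print(Q,'scene crop',{P:((proj(s,f(P))-[300,190])*4).round(0).tolist() for P in((-58,-43,122),(-58,-43,81),(-85,-67,80),(-85,-67,92))})
    print('wrist crop',{P:(proj(w,f(P))*.625).round(0).tolist() for P in((-137,-67,92),(-85,-67,92),(-85,-55,92),(-137,-43,122),(-58,-43,122))})
E
```

```text
(0.571, 0.039, 0.029) scene crop {(-58, -43, 122): [288.0, 275.0], (-58, -43, 81): [279.0, 367.0], (-85, -67, 80): [257.0, 303.0], (-85, -67, 92): [259.0, 277.0]}
wrist crop {(-137, -67, 92): [170.0, 128.0], (-85, -67, 92): [236.0, 128.0], (-85, -55, 92): [237.0, 112.0], (-137, -43, 122): [162.0, 101.0], (-58, -43, 122): [286.0, 101.0]}
(0.571, 0.037, 0.029) scene crop {(-58, -43, 122): [282.0, 273.0], (-58, -43, 81): [274.0, 365.0], (-85, -67, 80): [252.0, 301.0], (-85, -67, 92): [254.0, 275.0]}
wrist crop {(-137, -67, 92): [170.0, 130.0], (-85, -67, 92): [236.0, 130.0], (-85, -55, 92): [236.0, 115.0], (-137, -43, 122): [163.0, 104.0], (-58, -43, 122): [285.0, 104.0]}
(0.573, 0.041, 0.029) scene crop {(-58, -43, 122): [290.0, 280.0], (-58, -43, 81): [281.0, 372.0], (-85, -67, 80): [258.0, 308.0], (-85, -67, 92): [261.0, 282.0]}
wrist crop {(-137, -67, 92): [172.0, 125.0], (-85, -67, 92): [239.0, 125.0], (-85, -55, 92): [239.0, 110.0], (-137, -43, 122): [166.0, 98.0], (-58, -43, 122): [289.0, 98.0]}
```

The wedge sits in the hand exactly as predicted: its tall-end corners are at scene (376,235) and (388,202), and its underside is level with the TCP. The box pose agrees with the pictures to about 1 mm. I lower behind the stop and push the tab.

Scaled: 0.11 m / 0.8 = 0.1375, 0.032 m / 0.8 = 0.04.

Request:
play_rows(plan=[[[0.0,0,0,0.0188,0,0,0],[0.0,0,0,0.04,0,0,0],[0.0,0,0,0.04,0,0,0],[0.0,0.01,0,0.04,0,0,0],[0.0,0.02,0,0.04,0,0,0],[0.0,0.03,0,0.04,0,0,0],[0.0,0.0425,0,0.04,0,0,0],[0.0,0.055,0,0.04,0,0,0],[0.0,0.0675,0,0.04,0,0,0],[0.0,0.08,0,0.04,0,0,0],[0.0,0.0925,0,0.04,0,0,0],[0.0,0.105,0,0.04,0,0,0],[0.0,0.1175,0,0.04,0,0,0],[0.0,0.13,0,0.04,0,0,0],[0.0,0.1375,0,0.04,0,0,0],[0.0,0.1375,0,0.04,0,0,0],[0.0,0.1375,0,0.04,0,0,0]]])

```text
clock: 10.65
ee_pos: [0.4597, 0.0435, 0.0981]
eef_rot: [3.14, 0.002, 1.601]
ft_force: [0.5, -6.6, -0.3]
width: 0.029
grip_force: 59.7
```

```bash
python3 - <<'E'
from h import *
a=90+np.degrees(.029)
rel([(*box(-111,8,0)[:2],.081,a),(*box(-111,0,0)[:2],.081,a)])
E
```

```text
t 10.65 pos [0.4597 0.0435 0.0981] rpy [1.799e+02 1.000e-01 9.170e+01] F [ 0.5 -6.6 -0.3] w 0.029 grip 59.674179553985596
(0.4598, 0.0438, 0.081, np.float64(91.66157760587939)) [0.0003, 0.0001, 0.0171] [0.1, 0.1, 0.1]
(0.46, 0.0358, 0.081, np.float64(91.66157760587939)) [-0.0077, 0.0, 0.0171] [0.1, 0.1, 0.1]
```

Scaled: 0.017 m / 0.8 = 0.0213, 0.012 m / 0.8 = 0.015.

Request:
play_rows(plan=[[[0.0,0,0,0.0075,0,0,0],[0.0,0,0,0.015,0,0,0],[0.0,0,0,0.0213,0,0,0],[0.0,0,0,0.0213,0,0,0],[0.0,0,0,0.0213,0,0,0],[0.0,-0.0038,0,0.0213,0,0,0],[0.0,-0.0075,0,0.0213,0,0,0],[0.0,-0.0088,0,0.0213,0,0,0],[0.0,-0.0088,0,0.0213,0,0,0]]])

```text
clock: 11.4
ee_pos: [0.4605, 0.0357, 0.0811]
eef_rot: [3.14, 0.002, 1.599]
ft_force: [1.4, -5.7, -2.5]
width: 0.0287
grip_force: 59.6
```

Scaled: -0.12 m / 0.8 = -0.15, -0.09 m / 0.8 = -0.1125.

Request:
play_rows(plan=[[[0.04,0,0,0,0,0,0],[0.055,0,0,0,0,0,0],[0.055,0,0,0,0,0,0],[0.055,0,0,0,0,0,0],[0.055,0,0,0,0,0,0],[0.055,0,0,0,0,0,0],[0.055,0,0,-0.025,0,0,0],[0.055,0,0,-0.0625,0,0,0],[0.055,0,0,-0.1125,0,0,0],[0.055,0,0,-0.15,0,0,0],[0.055,0,0,-0.15,0,0,0],[0.055,0,0,-0.15,0,0,0]]])

```text
clock: 12.4
ee_pos: [0.4614, 0.0367, 0.2025]
eef_rot: [3.137, 0.0, 1.6]
ft_force: [0.8, -0.1, -0.9]
width: 0.0549
grip_force: 0.0
```

```bash
python3 - <<'E'
from h import *
a=90+np.degrees(.029)
rel([(*box(0,-66,0)[:2],.15,a),(*box(-60,-66,0)[:2],.2,a)])
s=shot('scene');w=shot('wrist')
out=np.zeros((600,800,3),np.uint8)
out[:,:400]=cv2.resize(s['image'][210:390,280:400],(400,600));out[:300,400:]=cv2.resize(w['image'],(400,300))
cv2.imwrite('pics/w6.png',out[:,:,::-1])
Q=(.571,.039,.029);f=lambda P:place(np.array([P])/1e3,Q)[0]
for n,P in(('tab',(-58,45,122)),('tabfar',(-137,45,122)),('vase top',(0,-66,66)),('vase base',(0,-66,6)),('wedge hi',(-97,45,122)),('wedge lo',(-97,-55,98))):
    print(n,((proj(s,f(P))-[280,210])*3.333).round().tolist(),(proj(w,f(P))*.625+[400,0]).round().tolist())
E
```

```text
t 12.4 pos [0.4614 0.0367 0.2025] rpy [179.7   0.   91.7] F [ 0.8 -0.1 -0.9] w 0.0549 grip 0.0
(0.5729, -0.027, 0.15, np.float64(91.66157760587939)) [-0.067, 0.1093, 0.053] [0.3, 0.0, 0.0]
(0.5129, -0.0287, 0.2, np.float64(91.66157760587939)) [-0.0669, 0.0495, 0.0027] [0.3, 0.0, 0.0]
tab [515.0, 245.0] [659.0, 110.0]
tabfar [590.0, 137.0] [574.0, 110.0]
vase top [177.0, 326.0] [688.0, 191.0]
vase base [174.0, 426.0] [675.0, 173.0]
wedge hi [554.0, 189.0] [617.0, 110.0]
wedge lo [321.0, 148.0] [614.0, 195.0]
```

View pics/w6.png

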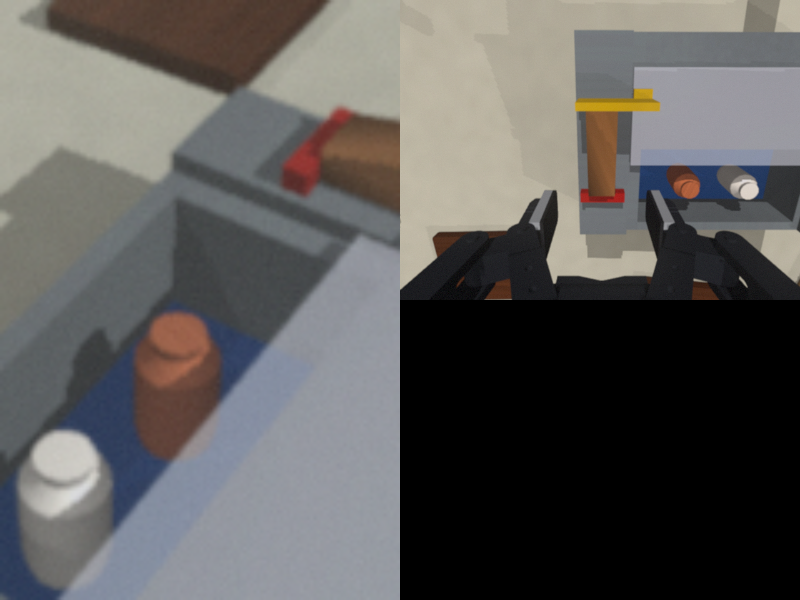

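The hatch is propped: the wedge's low end is against the red stop (crop (312,165)) and the tab is where value 0.088 predicts it. The terracotta vase is the nearer one, with its top at left-panel (180,337) and wrist-panel (688,188). The white vase is at (65,457) and (745,187). I refine its position from both views.

```bash
python3 - <<'E'
from h import *
s=load('scene');w=load('wrist')
Q=(.571,.039,.029)
inv=lambda P:(R.from_euler('z',-Q[2]).apply(P-np.array([Q[0],Q[1],0]))*1e3).round(1)
print(inv(atz(s,(280+179/3.333,210+334/3.333),.066)),inv(atz(w,((688-400)/.625,188/.625),.066)))
def seg(c,x0,x1,y0,y1):
    h=cv2.cvtColor(c['image'],cv2.COLOR_RGB2HSV).astype(int);m=((h[...,0]<18)&(h[...,1]>90)).astype(np.uint8);o=np.zeros_like(m);o[y0:y1,x0:x1]=m[y0:y1,x0:x1];return o*1.
V=np.array([(r*np.cos(a),r*np.sin(a),z) for a in np.arange(0,6.28,.3) for r,z in((17,6),(18,16),(18,52),(12,66))])/1e3
ms=seg(s,315,350,295,352);mw=seg(w,425,490,250,325);print(ms.sum(),mw.sum())
for it in([(s,ms,V)],[(w,mw,V)],[(s,ms,V),(w,mw,V)]):
    b=fit(it,[.573,-.027,0],[.006,.006,.01]);print(inv(np.array([*b[0][:2],0])),round(b[1],3))
a=90+np.degrees(.029)
rel([(*box(0,-66,0)[:2],z,a) for z in(.2,.1,.012)])
E
```

```text
[  3.2 -62.9  66. ] [ -1.  -61.9  66. ]
779.0 2030.0
[ -0.4 -67.9   0. ] 0.338
[  1.7 -65.4   0. ] 0.143
[  1.7 -65.4   0. ] 0.49
t 12.5 pos [0.459  0.0368 0.1997] rpy [-179.9   -0.    91.7] F [ 0.2  0.3 -0.3] w 0.0547 grip 0.0
(0.5729, -0.027, 0.2, np.float64(91.66157760587939)) [-0.0671, 0.1119, -0.0004] [-0.1, -0.0, 0.0]
(0.5729, -0.027, 0.1, np.float64(91.66157760587939)) [-0.0671, 0.112, 0.0996] [-0.1, -0.0, 0.0]
(0.5729, -0.027, 0.012, np.float64(91.66157760587939)) [-0.0672, 0.1121, 0.1876] [-0.1, -0.0, 0.0]
```

Scaled: 0.112 m / 0.8 = 0.14, 0.1 m / 0.8 = 0.125.

Request:
play_rows(plan=[[[0.06,-0.025,0.0413,0,0,0,0],[0.06,-0.05,0.0838,0,0,0,0],[0.06,-0.075,0.125,0,0,0,0],[0.06,-0.0838,0.14,0,0,0,0],[0.06,-0.0838,0.14,0.05,0,0,0],[0.06,-0.0838,0.14,0.1,0,0,0],[0.06,-0.0838,0.14,0.125,0,0,0],[0.06,-0.0838,0.14,0.125,0,0,0],[0.06,-0.0838,0.14,0.125,0,0,0],[0.06,-0.0838,0.14,0.125,0,0,0],[0.06,-0.0838,0.14,0.125,0,0,0]]])

```text
clock: 13.42
ee_pos: [0.5749, -0.0271, 0.1024]
eef_rot: [3.138, 0.0, 1.6]
ft_force: [0.2, -0.2, 0.9]
width: 0.0597
grip_force: 0.0
```

```bash
python3 - <<'E'
from h import *
a=90+np.degrees(.029)
rel([(*box(1,-65.5,0)[:2],z,a) for z in(.1,.012)])
w=shot('wrist')
h=cv2.cvtColor(w['image'],cv2.COLOR_RGB2HSV).astype(int);m=((h[...,0]<18)&(h[...,1]>90)&(np.arange(480)[:,None]>100)).astype(np.uint8)
n,l,st,ce=cv2.connectedComponentsWithStats(m);k=np.argsort(-st[1:,4])[:3]+1;print(st[k].tolist())
V=np.array([(r*np.cos(t),r*np.sin(t),z) for t in np.arange(0,6.28,.3) for r,z in((17,6),(18,16),(18,52),(12,66))])/1e3
px=np.array([proj(w,p) for p in place(V,[*box(1,-65.5,0)[:2],0])]);print(px.min(0),px.max(0))
E
```

```text
t 13.42 pos [ 0.5749 -0.0271  0.1024] rpy [179.8   0.   91.7] F [ 0.2 -0.2  0.9] w 0.0597 grip 0.0
(0.5739, -0.0264, 0.1, np.float64(91.66157760587939)) [0.0008, -0.001, 0.0024] [0.2, 0.0, 0.0]
(0.5739, -0.0264, 0.012, np.float64(91.66157760587939)) [0.0008, -0.0013, 0.0904] [0.2, 0.0, 0.0]
[[0, 101, 144, 199, 20355], [292, 216, 64, 77, 3812], [0, 372, 36, 87, 2113]]
[289.17008537 213.53314264] [354.4927484  294.09961296]
```

Scaled: 0.086 m / 0.8 = 0.1075, 0.001 m / 0.8 = 0.0013.

Request:
play_rows(plan=[[[0.06,0.0013,0,0.025,0,0,0],[0.06,0.0013,0,0.05,0,0,0],[0.06,0.0013,0,0.075,0,0,0],[0.06,0.0013,0,0.0938,0,0,0],[0.06,0.0013,0,0.1075,0,0,0],[0.06,0.0013,0,0.1075,0,0,0],[0.06,0.0013,0,0.1075,0,0,0],[0.0,0.0013,0,0.1075,0,0,0],[0.0,0.0013,0,0.1075,0,0,0],[0.0,0.0013,0,0.1075,0,0,0],[0.0,0.0013,0,0.1075,0,0,0],[0.0,0.0013,0,0.1075,0,0,0],[0.0,0.0013,0,0.1075,0,0,0]]])

```text
clock: 14.55
ee_pos: [0.5751, -0.0262, 0.0163]
eef_rot: [3.138, 0.001, 1.6]
ft_force: [0.2, 0.0, 5.6]
width: 0.0338
grip_force: 59.7
```

Scaled: -0.14 m / 0.8 = -0.175, -0.03 m / 0.8 = -0.0375.

Request:
play_rows(plan=[[[0.0,0,0,-0.0063,0,0,0],[0.0,0,0,-0.0188,0,0,0],[0.0,0,0,-0.0375,0,0,0],[0.0,0,0,-0.0625,0,0,0],[0.0,0,0,-0.0938,0,0,0],[0.0,0,0,-0.125,0,0,0],[0.0,0,0,-0.1563,0,0,0],[0.0,0,0,-0.175,0,0,0],[0.0,0,0,-0.175,0,0,0],[0.0,0,0,-0.175,0,0,0],[0.0,0,0,-0.175,0,0,0]]])

```text
clock: 15.47
ee_pos: [0.5727, -0.0259, 0.1536]
eef_rot: [-3.14, -0.0, 1.6]
ft_force: [-0.5, -0.7, -0.5]
width: 0.034
grip_force: 59.9
```

```bash
python3 - <<'E'
from h import *
a=91.66
rel([(.605,-.294,z,a) for z in(.155,.06,.029)])
s=shot('scene');w=shot('wrist');t=load('top')
p=np.array(env.observe()['ee_pos'])
print('vase base pred',proj(s,p-[0,0,.0103]).round(1),'top',proj(s,p+[0,0,.0497]).round(1),'board origin top',proj(t,[.6136,-.297,.018]))
out=np.zeros((600,800,3),np.uint8)
out[:,:400]=cv2.resize(s['image'][150:330,260:380],(400,600));out[:300,400:]=cv2.resize(w['image'],(400,300))
cv2.imwrite('pics/w7.png',out[:,:,::-1])
E
```

```text
t 15.47 pos [ 0.5727 -0.0259  0.1536] rpy [-179.9   -0.    91.7] F [-0.5 -0.7 -0.5] w 0.034 grip 59.88805254455656
(0.605, -0.294, 0.155, 91.66) [-0.269, 0.0245, -0.0016] [-0.1, -0.0, 0.0]
(0.605, -0.294, 0.06, 91.66) [-0.269, 0.0246, 0.0934] [-0.1, -0.0, 0.0]
(0.605, -0.294, 0.029, 91.66) [-0.269, 0.0246, 0.1244] [-0.1, -0.0, 0.0]
vase base pred [335.4 263.8] top [336.5 223.8] board origin top [414.9567442  165.53274543]
```

View pics/w7.png

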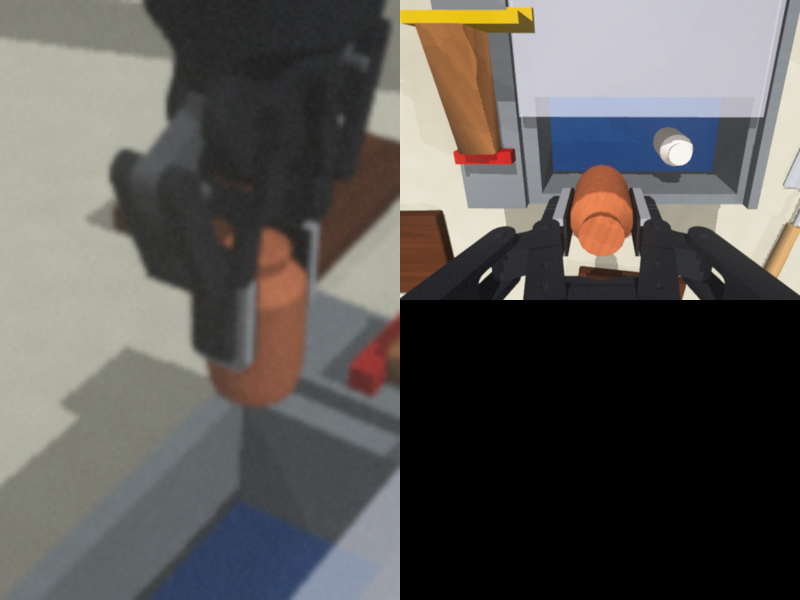

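The vase hangs upright in the fingers with its base at left-panel (255,403), as predicted. The wedge still props the hatch in the wrist panel. I carry it to the board.

Scaled: -0.269 m / 0.8 = -0.3363, -0.265 m / 0.8 = -0.3313.

Request:
play_rows(plan=[[[0.0,-0.025,0.0025,0,0,0,0],[0.0,-0.0625,0.0063,0,0,0,0],[0.0,-0.1063,0.01,0,0,0,0],[0.0,-0.15,0.0138,0,0,0,0],[0.0,-0.1938,0.0175,0,0,0,0],[0.0,-0.2375,0.0213,0,0,0,0],[0.0,-0.2813,0.025,0,0,0,0],[0.0,-0.3125,0.0288,0,0,0,0],[0.0,-0.3313,0.0306,0,0,0,0],[0.0,-0.3363,0.0306,0,0,0,0],[0.0,-0.3363,0.0306,0.025,0,0,0],[0.0,-0.3363,0.0306,0.0563,0,0,0],[0.0,-0.3363,0.0306,0.0875,0,0,0],[0.0,-0.3363,0.0306,0.1125,0,0,0],[0.0,-0.3363,0.0306,0.1313,0,0,0],[0.0,-0.3363,0.0306,0.1375,0,0,0],[0.0,-0.3363,0.0306,0.1375,0,0,0],[0.0,-0.3363,0.0306,0.1375,0,0,0],[0.0,-0.3363,0.0306,0.1375,0,0,0]]])

```text
clock: 17.15
ee_pos: [0.6067, -0.2943, 0.0458]
eef_rot: [3.14, 0.001, 1.601]
ft_force: [-0.4, -0.1, -0.9]
width: 0.0339
grip_force: 59.9
```

```bash
python3 - <<'E'
from h import *
rel([(.605,-.294,.0285,91.66)])
E
```

```text
t 17.15 pos [ 0.6067 -0.2943  0.0458] rpy [1.799e+02 1.000e-01 9.170e+01] F [-0.4 -0.1 -0.9] w 0.0339 grip 59.87164475955069
(0.605, -0.294, 0.0285, 91.66) [0.0003, -0.0018, 0.0173] [0.1, 0.1, 0.0]
```

Scaled: 0.016 m / 0.8 = 0.02, 0.015 m / 0.8 = 0.0188.

Request:
play_rows(plan=[[[0.0,0,0,0.0075,0,0,0],[0.0,0,0,0.0138,0,0,0],[0.0,0,0,0.0175,0,0,0],[0.0,0,0,0.0188,0,0,0],[0.0,0,0,0.02,0,0,0],[0.0,0,0,0.02,0,0,0],[0.0,0,0,0.02,0,0,0]]])

```text
clock: 17.73
ee_pos: [0.606, -0.2942, 0.0286]
eef_rot: [3.141, 0.0, 1.6]
ft_force: [0.3, -0.1, -1.1]
width: 0.0344
grip_force: 59.9
```

Request:
play_rows(plan=[[[0.0,0,0,0.0006,0,0,0],[0.0,0,0,0.0013,0,0,0],[0.0,0,0,0.0013,0,0,0],[0.0,0,0,0.0013,0,0,0]]])

```text
clock: 18.07
ee_pos: [0.6061, -0.2943, 0.0284]
eef_rot: [3.141, 0.001, 1.6]
ft_force: [-0.9, 0.2, 5.8]
width: 0.0343
grip_force: 60.5
```

Contact with the board shows as 5.8 N upward. I release gently and retreat.

Scaled: -0.13 m / 0.8 = -0.1625, -0.1 m / 0.8 = -0.125.

Request:
play_rows(plan=[[[0.04,0,0,0,0,0,0],[0.05,0,0,0,0,0,0],[0.06,0,0,0,0,0,0],[0.06,0,0,0,0,0,0],[0.06,0,0,0,0,0,0],[0.06,0,0,-0.0125,0,0,0],[0.06,0,0,-0.0375,0,0,0],[0.06,0,0,-0.075,0,0,0],[0.06,0,0,-0.125,0,0,0],[0.06,0,0,-0.1625,0,0,0],[0.06,0,0,-0.1625,0,0,0],[0.06,0,0,-0.1625,0,0,0],[0.06,0,0,-0.1625,0,0,0]]])

```text
clock: 19.15
ee_pos: [0.6058, -0.2941, 0.1577]
eef_rot: [3.141, 0.0, 1.6]
ft_force: [0.9, 0.2, -1.0]
width: 0.0604
grip_force: 0.0
```

```bash
python3 - <<'E'
from h import *
rel([])
s=shot('scene');w=shot('wrist')
out=np.zeros((600,800,3),np.uint8)
out[:,:400]=cv2.resize(s['image'][180:360,90:210],(400,600));out[:300,400:]=cv2.resize(w['image'],(400,300));out[300:,400:]=cv2.resize(s['image'][200:320,300:460],(400,300))
cv2.imwrite('pics/w8.png',out[:,:,::-1])
E
```

```text
t 19.15 pos [ 0.6058 -0.2941  0.1577] rpy [180.    0.   91.7] F [ 0.9  0.2 -1. ] w 0.0604 grip 0.0
```

View pics/w8.png

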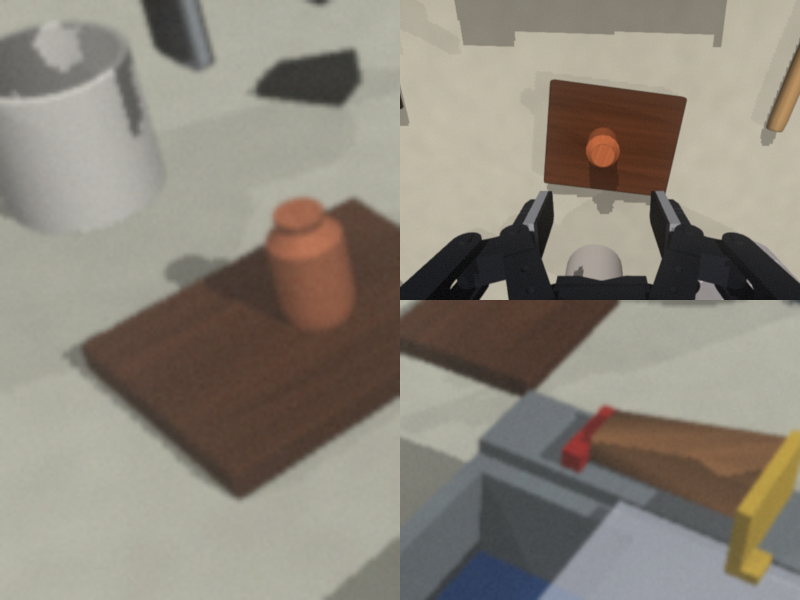

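The vase stands upright on the board, at left-panel (312,265) and well inside the outline in the wrist panel. The wedge holds the hatch between the stop (590,440) and the tab (765,510). I hand the job in.

```bash
python3 -c "
from rig import env
print(env.hand_in())"
```

```text
the job is handed in; nothing more can be done
None
```

I handed the job in at about 19 s of the 54 s allowed. The last pictures show the hatch propped open by the long wedge and the terracotta vase upright on the rightmost dark board, clear of the gripper; hand-in gave no verdict.

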